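Square a display base into the corner stop

ROBOT

A 6-joint arm with a two-finger parallel gripper is mounted at the origin on the work surface. World frame = base frame: x ahead of the robot, y to its left, z up, the work surface at z = 0. Lengths are in mm, angles in rad, forces in N, time in s.
With the tool pointing down it reaches from about 275 to 1000 mm from the base axis. Payload 8.4 kg.
Tool frame: the origin (TCP) lies midway between the tips of the shut fingers; the grasp point (between the pads) lies 19 mm behind it; z points along the fingers, y is the line along which they close (so a half turn about z gives the same grasp; the last joint's range is limited). The gripper opens to 85 mm and grips with 20 to 120 N. Pads are 22 mm wide; open, the fingers measure 114 mm over their backs; the gripper's body (76 mm by 85 mm) begins 54 mm behind the grasp point. The pads swing forward as they close: fully open they stand 13 mm farther back than shut.
Start: joints at [-1.254, 0.353, 1.633, -0, 1.155, -0.002], TCP at [195.89, -593.51, 199.381] pointing down, gripper open.
Joint ranges: [-2.63, 2.63], [-0.92, 2.1], [0.06, 2.66], [-1.3, 4.44], [0, 2.69], [-3.02, 3.02]. Speed limits (rad/s): [2.22, 2.22, 2.79, 3.14, 3.14, 3.14].

INTERFACE

Orientations are given as [roll, pitch, yaw] about the fixed x, y, z axes, in that order (R = Rz(yaw) Ry(pitch) Rx(roll)).
In Python, from rig import r gives the robot as it stands.
- The arm moves only by the shell command python3 -m inch 'ROWS' [OPENING] [FORCE]. ROWS is JSON, a list that holds one entry, the list of rows, each a list of 6 numbers: the shift along the tool's x, y, z scaled (see below), then the turn, a rotation vector about the tool's x, y, z scaled (see below). In form: [[[tx, ty, tz, wx, wy, wz], ...]]. A call has 1 to 8 rows; each row is the pose to reach, as a shift and turn from the pose commanded when the call began, along the tool's axes at that moment, turning the shorter way round; what a row does not reach only later rows make up. The controller multiplies each number of a shift by 20 cm and each number of a turn by pi rad. A row lasts 1/12 s, in which the tool goes at most 41.7 mm and 7.16 degrees, less where a joint would pass 70% of its speed; a pose out of reach is approached as far as the arm can. A call with a number of a shift or a turn outside -1 to 1 is refused whole. A call with a gripper value outside its range is refused whole. OPENING is the gripper's target within -1 to 1 (fully open at 1, half-way at 0, shut at -1), set as the call begins (- or left out, the last holds). The fingers move at their own pace and stop on an object; FORCE is the grip in N (left out, the last holds). Time passes only in rows, so rows that repeat a pose let the fingers close. It gives the time, the measured TCP pose, the force, the opening and the grip force at its end, in the units of the state.
- r.sense(): the state, without advancing time (a new reading comes with each control period).
- r.grab_frame(name): name is "scene" or "side" or "wrist"; returns the picture (480x640x3 uint8, red, green, blue); there is no depth.
- r.camera_info(name): a dict with "K" (3x3 intrinsics, pixels), "rvec" (rotation vector, rad) and "tvec" (3), from world to camera coordinates, as OpenCV has them; the wrist camera has in their place "mount" (4x4, takes a point from camera to tool coordinates, whose origin is the TCP and whose axes are the flange's). Camera axes: x right, y down, z forward; pixel columns grow to the right and rows downward; lengths in mm; the calibration is good to about 2 mm. A picture is of the moment at which its call begins: read the wrist's pose just before it. camera_info takes no time and is no camera call.
- r.sign_off(): hands the job in; it is judged then, once.
The state is a dict: "clock": time; "qpos": joint angles; "qvel": joint speeds; "joint_efforts": joint torques, N m; "eef_pos": TCP position; "tcp_rot": TCP orientation; "contact_force": force on the tool from outside, world axes, zero at the start; "wrist_torque": the same for the moment, N m; "opening": opening from 0.0 (shut) to 1.0 (fully open); "grasp_force": force on a finger pad.
Only numpy, scipy, OpenCV 4.12 (cv2) and the standard library are available. Lean on these libraries where they do the work, as an engineer would, in place of code of your own. Each camera call takes 0.05 s, during which the arm holds its last target. There are 200 camera calls.

TASK

In the specimen workshop, pick up the push block by its red handle and use it to nudge the pale wooden display base along the bench into the blue corner stop, until two of its edges lie against both bars. Then stand the block upright on the bench, clear of the base. Do not touch the pale base with the gripper, and leave the dark base alone.

Things in the scene. Friction and masses are not known exactly. Their poses are not given: they have to be found in the camera images.
- fence: Blue corner stop: two bars fixed to the bench in an L, each 20 mm wide and high. Origin: inner corner at bench height; z up. Inner faces: one at x = 0, running 130 mm towards -y; one at y = 0, running 130 mm towards -x. The base belongs in the quadrant x < 0, y < 0; seated, its centre is at (-45, -45) mm. x points away from the robot (within 15 degrees), y to the robot's left.
- pale_base: Pale wooden display base, a square plate 90 x 90 mm and 18 mm thick, about 0.1 kg, lying loose and flat on the bench in front of the open side of the stop, turned at most 20 degrees from it. It slides when pushed. Origin: centre of the underside; x and y are parallel to its edges, z up.
- dark_base: Dark wooden display base of the same size (90 x 90 x 18 mm), lying flat on the bench; not to be used. Origin: centre of the underside; x and y parallel to its edges, z up.
- push_block: Push block, 0.18 kg, standing upright on the bench left or right of the stop (the dark base is on the other side): black square foot 50 x 50 mm, 22 mm high, with a red square handle 24 x 24 mm rising from its middle to 105 mm above the bench. Origin: centre of the foot's underside; x and y parallel to the sides of foot and handle, z up along the handle.
There are look-alikes about, which are no part of the job. Leave any grey or orange look-alike of the pale_base alone.

How it is judged:
By the outcome, as a careful person would: the job done as asked, in the order asked, and still so for the second after the job is handed in, with the robot touching nothing.
It also fails if it takes over 48 s, if anything falls off the work surface, if the arm or the gripper's body presses on something with over 40 N, if the wrist force passes 120 N, or if a joint passes its speed limit or range.

## Working session

There is one attempt and no reset: what is moved stays moved. The work goes in short steps, Python scripts to look and compute and a shell command to move; the robot and the scene stay as the last step left them, time stands still between calls to the robot, and variables do not carry over. Pictures are saved under pics/ and viewed, at most 10 in all, crops included, and the job is handed in when it is done.

```bash
ls; mkdir -p pics
python3 - <<'E'
from rig import r
import cv2
for n in("scene","side"):
    cv2.imwrite(f"pics/{n}0.png",r.grab_frame(n)[:,:,::-1]); print(n,r.camera_info(n))
print(r.camera_info("wrist")); print(r.sense())
E
```

```text
pics
scene {'K': array([[548.1283738 ,   0.        , 322.55877456],
       [  0.        , 548.1283738 , 236.3016647 ],
       [  0.        ,   0.        ,   1.        ]]), 'rvec': array([ 1.79260909,  1.9452437 , -0.64931368]), 'tvec': array([  20.3401756 , -393.57507785, 1496.45346437])}
side {'K': array([[563.10015649,   0.        , 314.25682014],
       [  0.        , 563.10015649, 238.10011566],
       [  0.        ,   0.        ,   1.        ]]), 'rvec': array([ 0.22757488, -2.8219122 ,  1.24749834]), 'tvec': array([519.28708186,  93.32254917, 973.68563332])}
{'K': array([[331.33452408,   0.        , 317.98853741],
       [  0.        , 331.33452408, 243.3749078 ],
       [  0.        ,   0.        ,   1.        ]]), 'mount': array([[ 7.59538382e-04, -9.46342165e-01, -3.23165484e-01,
         8.18925310e+01],
       [ 9.99999516e-01,  9.20777583e-04, -3.46053779e-04,
        -5.80719974e-01],
       [ 6.25048816e-04, -3.23165065e-01,  9.46342406e-01,
        -1.73755793e+02],
       [ 0.00000000e+00,  0.00000000e+00,  0.00000000e+00,
         1.00000000e+00]])}
{'clock': 0.1, 'qpos': array([-1.25440618e+00,  3.53573915e-01,  1.63402653e+00,  1.18944060e-05,
        1.15522529e+00, -2.38658014e-03]), 'qvel': array([ 0.00147995, -0.00284074, -0.00244364, -0.00063411, -0.00056204,
       -0.00116139]), 'joint_efforts': array([-1.59977582e-03, -6.06361985e+01, -3.42819500e+01, -6.40106055e-05,
        3.96509204e-03, -2.15841033e-05]), 'eef_pos': array([ 195.7483916 , -593.07557564,  198.75411364]), 'tcp_rot': array([-3.14035960e+00, -1.38189188e-05,  3.18771908e-01]), 'contact_force': array([ 0.71125305, -0.44712553, -1.23807543]), 'wrist_torque': array([ 0.05129378, -0.02865157,  0.01869927]), 'grasp_force': 0.0, 'opening': 1.0006293300143534}
```

View pics/scene0.png

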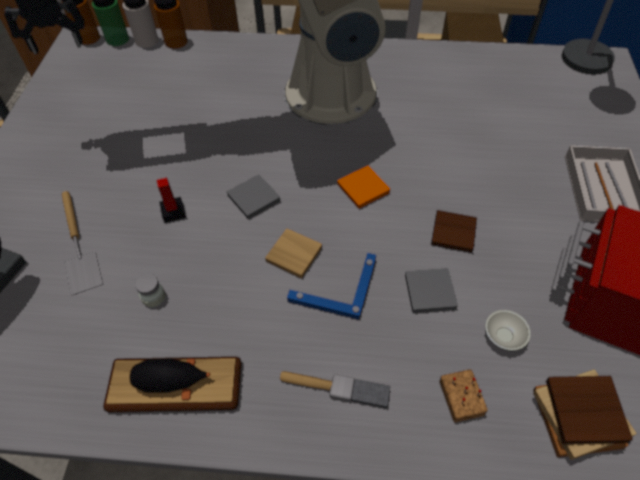

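View pics/side0.png

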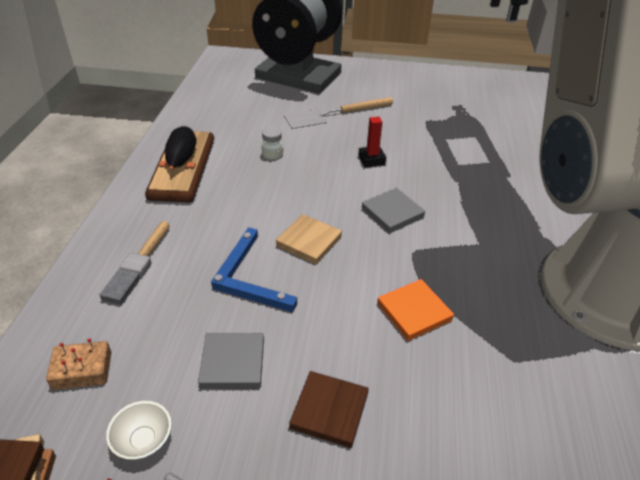

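The scene view shows the fence (corner about 357,312), the pale base at (294,252) and the block at (172,212). In the side view these are at (217,281), (309,239) and (372,157). I'll enlarge both.

Run:
```python
import cv2
a=cv2.imread("pics/scene0.png")[165:325,145:405];cv2.imwrite("pics/sc.png",cv2.resize(a,None,fx=3,fy=3,interpolation=cv2.INTER_CUBIC))
a=cv2.imread("pics/side0.png")[110:315,200:440];cv2.imwrite("pics/sd.png",cv2.resize(a,None,fx=2.9,fy=2.9,interpolation=cv2.INTER_CUBIC))
```

```text
(no output)
```

View pics/sc.png

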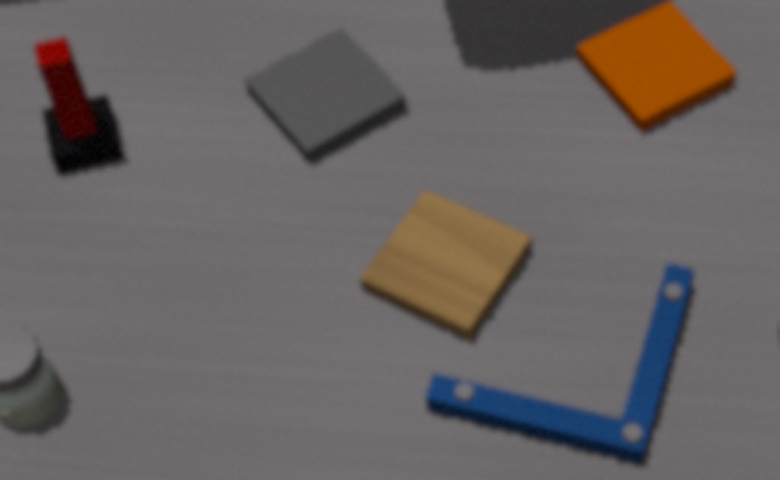

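View pics/sd.png

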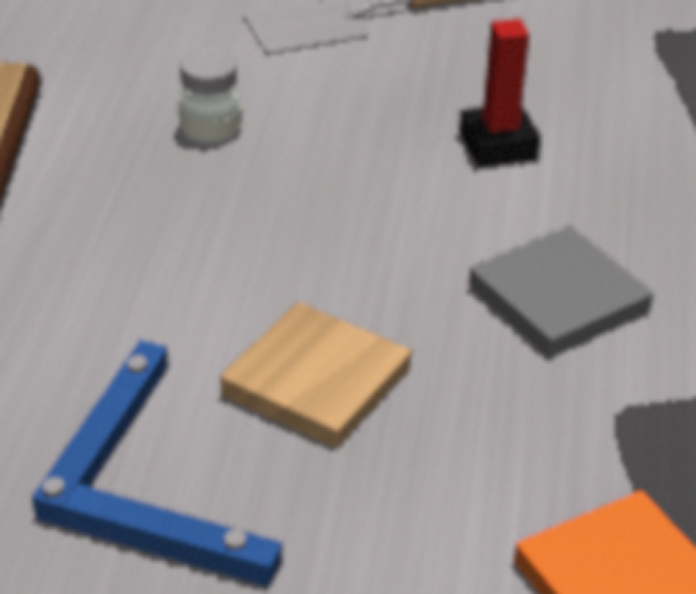

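```bash
cat > h.py <<'E'
import numpy as np,cv2
from rig import r
from scipy.spatial.transform import Rotation as Ro
def plane(n,uv,z,pose=None):
    c=r.camera_info(n);K=c["K"];uv=np.array(uv,float)
    d=np.c_[uv,np.ones(len(uv))]@np.linalg.inv(K).T
    if n=="wrist":
        s=pose; R=Ro.from_euler("xyz",s["tcp_rot"]).as_matrix();M=c["mount"]
        C=R@M[:3,3]+s["eef_pos"];d=d@(R@M[:3,:3]).T
    else:
        R=cv2.Rodrigues(c["rvec"])[0];C=-R.T@c["tvec"];d=d@R
    return (C+d*((z-C[2])/d[:,2])[:,None])[:,:2]
def fit(model,w):
    m=np.array(model,float);c=m.mean(0);H=(m-c).T@(w-w.mean(0))
    a=np.arctan2(H[0,1]-H[1,0],H[0,0]+H[1,1]);R=np.array([[np.cos(a),-np.sin(a)],[np.sin(a),np.cos(a)]])
    t=w.mean(0)-R@c; return t,np.degrees(a),np.linalg.norm(m@R.T+t-w,axis=1)
E
python3 - <<'E'
from h import *
sc=lambda p:np.array(p)/3+[145,165]
sd=lambda p:np.array(p)/2.9+[200,110]
np.set_printoptions(precision=1,suppress=True)
sq=lambda h:[(-h,h),(-h,-h),(h,-h),(h,h)]
def go(name,model,z,a,b):
    for n,p in(("scene",sc(a)),("side",sd(b))):
        w=plane(n,p,z); print(name,n,*fit(model,w))
# order: scene: far-robot..: (-x,?),...
fm=[(0,-130),(0,0),(-130,0)]
go("fence",fm,20,[(432,374),(625,414),(668,265)],[(167,352),(82,485),(280,545)])
# base: nearest robot corner first, then +y side, +x side, -y side
b=[(-45,-45),(-45,45),(45,45),(45,-45)]
go("base",b,18,[(428,190),(531,240),(470,328),(362,282)],[(411,353),(335,434),(221,381),(300,303)])
h=[(-12,-12),(-12,12),(12,12),(12,-12)]
go("handle",h,105,[(36,45),(65,38),(72,62),(42,67)],[(523,20),(527,38),(496,42),(492,22)])
f=np.array(h)*25/12
go("foot",f[[1,2]],22,[(108,98),(123,155)],[(539,137),(475,146)])
E
```

```text
fence scene [665.2  96.1] -10.882707817018002 [1.9 3.7 2.8]
fence side [661.6  97.9] -11.232708843630542 [2.6 3.2 2.3]
base scene [545.7 -33.9] -24.022700132734712 [1.3 2.9 3.4 2.3]
base side [540.2 -32.1] -24.235711776420985 [1.8 2.  2.6 1.5]
handle scene [ 450.6 -321.4] 23.24859041135439 [1.2 2.2 1.3 2.5]
handle side [ 446.2 -318.2] 15.233642945736541 [1.7 1.5 3.  1.7]
foot scene [ 457.8 -318.6] 24.378444547281713 [4.4 4.4]
foot side [ 449.2 -322.4] 23.623682752477986 [0.4 0.4]
```

The views agree to about 5 mm. The fence corner is at (663, 97) with yaw -11°, the base at (543, -33) with yaw -24° and the block at (449, -320) with yaw about 22°. Next I move above the block.

```bash
python3 -m inch '[[[0.815,-0.45,0,0,0,0],[0.815,-0.45,0,0,0,0],[0.815,-0.45,0,0,0,0],[0.815,-0.45,0,0,0,0],[0.815,-0.45,0,0,0,0]]]' 1; python3 -m inch '[[[0.815,-0.45,0,0,0,0],[0.815,-0.45,0,0,0,0],[0.815,-0.45,0,0,0,0],[0.815,-0.45,0,0,0,0],[0.815,-0.45,0,0,0,0],[0.815,-0.45,0,0,0,0],[0.815,-0.45,0,0,0,0]]]' 1
python3 - <<'E'
from h import *
s=r.sense();f=r.grab_frame("wrist");print(s["clock"],s["eef_pos"],s["tcp_rot"])
cv2.imwrite("pics/w1.png",f[:,:,::-1])
E
```

```text
clock: 0.52
eef_pos: [324.5, -453.5, 199.0]
tcp_rot: [-3.14, -0.001, 0.32]
contact_force: [-0.2, -0.6, -1.3]
opening: 0.999
grasp_force: 0.0
clock: 1.1
eef_pos: [449.4, -319.6, 199.1]
tcp_rot: [-3.141, 0.001, 0.321]
contact_force: [0.2, -0.2, -0.1]
opening: 1.001
grasp_force: 0.0
1.1 [ 449.36578929 -319.55733936  199.08775948] [-3.14125010e+00  6.18066901e-04  3.21400520e-01]
```

View pics/w1.png

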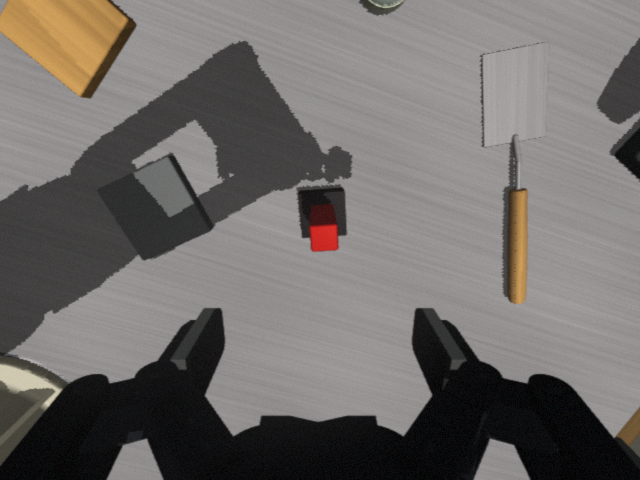

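The wrist view shows the handle top at (309,228)–(339,249) and the foot top edge at (298,187)–(345,187). It sits almost square to the tool.

Run:
```python
from h import *
s=r.sense();np.set_printoptions(precision=1,suppress=True)
def go(m,uv,z):
    w=plane("wrist",uv,z,s);t,a,e=fit(m,w);d=np.r_[t-s["eef_pos"][:2],0]
    print(t,a,e,"tool shift",Ro.from_euler("xyz",s["tcp_rot"]).inv().apply(d))
k=12
go([(k,k),(k,-k),(-k,-k),(-k,k)],[(309,228),(335,226),(339,249),(312,251)],105)
k=25
go([(k,k),(k,-k),(-k,-k)],[(298,187),(345,187),(347,235)],22)
```

```text
[ 445. -326.] 24.847671006813517 [1.4 2.4 1.2 2.1] tool shift [-5.4  4.2  0. ]
[ 448.9 -324.8] 19.411587454347366 [1.8 1.3 3. ] tool shift [-1.3  4.2 -0. ]
```

```bash
python3 -m inch '[[[-0.015,0.02,0.1,0,0,-0.014],[-0.015,0.02,0.3,0,0,-0.014],[-0.015,0.02,0.5,0,0,-0.014],[-0.015,0.02,0.68,0,0,-0.014],[-0.015,0.02,0.68,0,0,-0.014],[-0.015,0.02,0.68,0,0,-0.014]]]' 1; python3 -m inch '[[[0,0,0,0,0,0],[0,0,0,0,0,0],[0,0,0,0,0,0],[0,0,0,0,0,0],[0,0,0,0,0,0],[0,0,0,0,0,0],[0,0,0,0,0,0],[0,0,0,0,0,0]]]' -1 60
```

```text
clock: 1.65
eef_pos: [445.4, -325.3, 62.3]
tcp_rot: [-3.138, 0.003, 0.361]
contact_force: [-0.4, -0.1, 0.4]
opening: 0.999
grasp_force: 0.0
clock: 2.32
eef_pos: [448.2, -325.4, 64.8]
tcp_rot: [3.14, -0.001, 0.363]
contact_force: [-0.7, 1.7, 9.7]
opening: 0.257
grasp_force: 58.8
```

```bash
python3 -m inch '[[[0,0,-0.1,0,0,0],[0,0,-0.2,0,0,0],[0.17,-0.19,-0.2,0,0,0.03],[0.34,-0.38,-0.2,0,0,0.07],[0.51,-0.57,-0.2,0,0,0.11],[0.688,-0.755,-0.2,0,0,0.15],[0.688,-0.755,-0.2,0,0,0.177],[0.688,-0.755,-0.2,0,0,0.177]]]' -1; python3 -m inch '[[[0,0,0,0,0,0],[0,0,0,0,0,0],[0,0,0,0,0,0]]]' -1
python3 - <<'E'
from h import *
s=r.sense();f=r.grab_frame("wrist");print(s["clock"],s["eef_pos"],s["tcp_rot"])
cv2.imwrite("pics/w2.png",f[:,:,::-1])
E
```

```text
clock: 2.98
eef_pos: [524.0, -131.0, 103.8]
tcp_rot: [-3.14, -0.001, -0.2]
contact_force: [1.4, -0.2, -1.6]
opening: 0.259
grasp_force: 59.9
clock: 3.23
eef_pos: [522.2, -135.7, 103.4]
tcp_rot: [3.141, 0.0, -0.192]
contact_force: [-0.6, -0.1, -0.9]
opening: 0.259
grasp_force: 59.9
3.2333 [ 522.15350038 -135.67013654  103.44264732] [ 3.14125925e+00  1.86787768e-04 -1.92200791e-01]
```

View pics/w2.png

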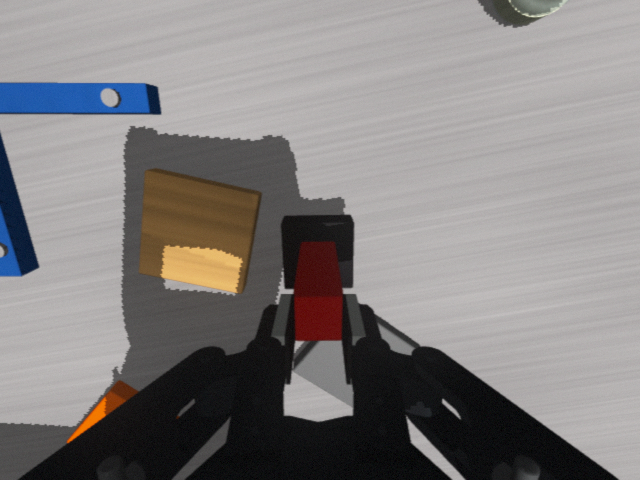

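The wrist view shows base corners at (150,169), (261,192), (240,293) and (139,275), the end of the fence's x-bar at (155,113), and the foot top at (282,217)–(353,288). The foot looks parallel to the bar and the block is held upright.

Run:
```python
from h import *
s=r.sense();np.set_printoptions(precision=1,suppress=True)
a=np.radians(-11);ex=np.array([np.cos(a),np.sin(a)]);ey=np.array([-np.sin(a),np.cos(a)]);F=np.array([663.5,97])
fr=lambda w:np.c_[(w-F)@ex,(w-F)@ey]
k=45
w=plane("wrist",[(150,169),(261,192),(240,293),(139,275)],18,s);t,b,e=fit([(k,k),(k,-k),(-k,-k),(-k,k)],w);print("base",t,b,e,fr(t[None]),"\n",fr(w))
print("bar inner edge, end",fr(plane("wrist",[(2,112),(153,113)],20,s)))
print("ybar inner edge(end)",fr(plane("wrist",[(22,275)],20,s)))
for z in(58,62):
    w=plane("wrist",[(282,217),(353,215),(353,288)],z,s);t,b,e=fit([(25,25),(25,-25),(-25,-25)],w);print("foot",z,t,b,e)
print("tcp",fr(s["eef_pos"][None,:2]))
```

```text
base [541.3 -39.4] -24.35506785707195 [3.3 2.  3.  2.3] [[ -93.9 -157.2]] 
 [[ -40.8 -126.9]
 [ -58.5 -211.1]
 [-146.8 -187.9]
 [-129.6 -102.9]]
bar inner edge, end [[  -0.1  -27.7]
 [  -0.8 -136.6]]
ybar inner edge(end) [[-128.7   -5. ]]
foot 58 [ 522.2 -136.1] -11.06144824316091 [0.9 2.4 2.9]
foot 62 [ 523.5 -136.2] -11.061448243160868 [1.2 2.3 2.2]
tcp [[ -94.4 -255.7]]
```

```bash
python3 -m inch '[[[0,0,0.09,0,0,0],[0,0,0.18,0,0,0],[0,0,0.18,0,0,0],[0,-0.05,0.18,0,0,0],[0,-0.1,0.18,0,0,0],[0,-0.15,0.18,0,0,0],[0,-0.2,0.18,0,0,0],[0,-0.25,0.18,0,0,0]]]' -1; python3 -m inch '[[[0,-0.05,0,0,0,0],[0,-0.1,0,0,0,0],[0,-0.15,0,0,0,0],[0,-0.2,0,0,0,0],[0,-0.25,0,0,0,0],[0,-0.3,0,0,0,0],[0,-0.36,0,0,0,0],[0,-0.36,0,0,0,0]]]' -1
python3 - <<'E'
from h import *
s=r.sense();f=r.grab_frame("wrist");print(s["clock"],s["eef_pos"],s["tcp_rot"])
cv2.imwrite("pics/w3.png",f[:,:,::-1])
E
```

```text
clock: 3.95
eef_pos: [532.6, -84.9, 68.0]
tcp_rot: [-3.142, -0.001, -0.193]
contact_force: [0.2, 0.0, -1.4]
opening: 0.257
grasp_force: 60.6
clock: 4.62
eef_pos: [546.5, -13.4, 67.4]
tcp_rot: [-3.141, -0.0, -0.193]
contact_force: [-0.1, -0.1, -0.1]
opening: 0.26
grasp_force: 60.6
4.6167 [546.47944835 -13.37734407  67.41398903] [-3.14087505e+00 -2.62115755e-04 -1.92517340e-01]
```

View pics/w3.png

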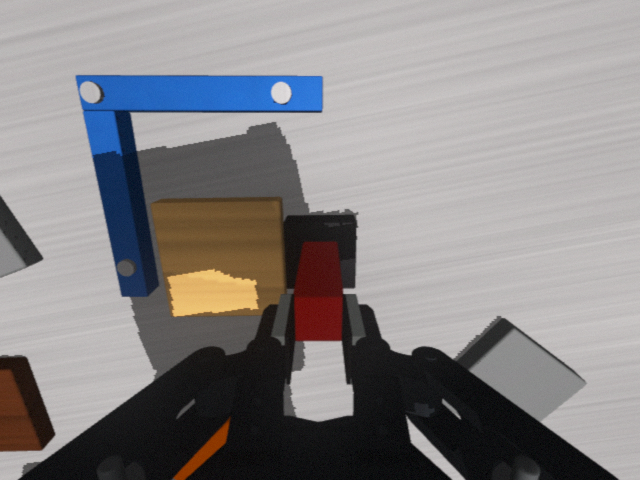

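The base is now square with the block, with top corners (155,201), (282,197), (285,315) and (172,317). A small gap to the y-bar remains, so I keep pushing in small steps.

```bash
python3 -m inch '[[[0,-0.02,0,0,0,0],[0,-0.04,0,0,0,0],[0,-0.06,0,0,0,0],[0,-0.075,0,0,0,0],[0,-0.075,0,0,0,0]]]' -1; python3 -m inch '[[[0,-0.01,0,0,0,0],[0,-0.02,0,0,0,0],[0,-0.02,0,0,0,0]]]' -1
python3 - <<'E'
from h import *
s=r.sense();np.set_printoptions(precision=1,suppress=True)
s["eef_pos"]=np.array([546.48,-13.38,67.4]);s["tcp_rot"]=np.array([-3.1409,-.0003,-.1925])
a=np.radians(-11);R=np.array([[np.cos(a),-np.sin(a)],[np.sin(a),np.cos(a)]]);F=np.array([663.5,97])
print("base",(plane("wrist",[(155,201),(282,197),(285,315),(172,317)],18,s)-F)@R)
print("ybar",(plane("wrist",[(135,296)],20,s)-F)@R,"xbar",(plane("wrist",[(130,111),(322,111)],20,s)-F)@R)
E
```

```text
clock: 5.08
eef_pos: [549.0, -0.3, 67.4]
tcp_rot: [-3.141, -0.0, -0.193]
contact_force: [0.1, 0.8, -2.1]
opening: 0.263
grasp_force: 60.6
clock: 5.33
eef_pos: [549.1, 1.9, 67.5]
tcp_rot: [3.139, 0.001, -0.192]
contact_force: [-2.7, -8.6, 2.1]
opening: 0.256
grasp_force: 61.2
base [[ -57.8  -19.5]
 [ -55.  -106.3]
 [-146.5 -105.4]
 [-148.3  -18.3]]
ybar [[-129.1    5.8]] xbar [[  -0.8  -14. ]
 [  -0.8 -133.2]]
```

```bash
python3 - <<'E'
from h import *
np.set_printoptions(precision=0,suppress=True)
p=np.array([(577,48),(672,2),(735,72),(645,128)])/3+[145,165]
a=np.radians(-11);R=np.array([[np.cos(a),-np.sin(a)],[np.sin(a),np.cos(a)]]);F=np.array([663.5,97])
print((plane("scene",p,18)-F)@R)
E
python3 -m inch '[[[0,0.05,0,0,0,0],[0,0.06,-0.1,0,0,0],[0,0.06,-0.2,0,0,0],[-0.2,0.06,-0.2,0,0,0],[-0.4,0.06,-0.2,0,0,0],[-0.49,-0.1,-0.2,0,0,0],[-0.49,-0.25,-0.2,0,0,0],[-0.49,-0.35,-0.2,0,0,0]]]' -1
```

```text
[[-308. -115.]
 [-375.  -54.]
 [-316.    9.]
 [-244.  -45.]]
clock: 6.0
eef_pos: [466.2, 92.2, 107.8]
tcp_rot: [-3.14, -0.001, -0.194]
contact_force: [0.7, -0.1, -1.5]
opening: 0.258
grasp_force: 60.7
```

```bash
python3 -m inch '[[[0,0,0.1,0,0,0],[0,0,0.2,0,0,0],[0,0,0.2,0,0,0],[0.05,0,0.2,0,0,0],[0.09,0,0.2,0,0,0],[0.13,0,0.2,0,0,0],[0.17,0,0.2,0,0,0],[0.21,0,0.2,0,0,0]]]' -1; python3 -m inch '[[[0.04,0,0,0,0,0],[0.08,0,0,0,0,0],[0.12,0,0,0,0,0],[0.15,0,0,0,0,0],[0.17,0,0,0,0,0],[0.17,0,0,0,0,0]]]' -1; python3 -m inch '[[[0.01,0,0,0,0,0],[0.015,0,0,0,0,0],[0.015,0,0,0,0,0]]]' -1
python3 - <<'E'
from h import *
s=r.sense();f=r.grab_frame("wrist");print(s["clock"],s["eef_pos"],s["tcp_rot"])
cv2.imwrite("pics/w4.png",f[:,:,::-1])
E
```

```text
clock: 6.67
eef_pos: [509.3, 82.3, 67.9]
tcp_rot: [-3.141, -0.001, -0.194]
contact_force: [-0.4, -0.0, -1.0]
opening: 0.256
grasp_force: 60.7
clock: 7.17
eef_pos: [542.5, 76.1, 67.4]
tcp_rot: [-3.141, -0.001, -0.193]
contact_force: [0.5, 0.4, -1.7]
opening: 0.256
grasp_force: 60.7
clock: 7.42
eef_pos: [543.9, 75.7, 67.3]
tcp_rot: [3.141, 0.001, -0.193]
contact_force: [-1.0, 0.7, -2.0]
opening: 0.26
grasp_force: 60.7
7.4167 [543.92382494  75.65859661  67.26333024] [ 3.14146843e+00  8.42010550e-04 -1.93315091e-01]
```

View pics/w4.png

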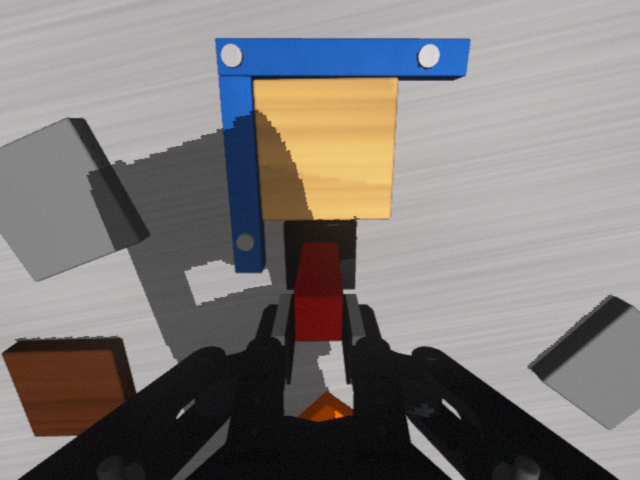

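The base appears nearly flush with both bars, with its top at (254,80)–(398,220). I press on until the force shows firm contact.

```bash
python3 -m inch '[[[0.005,0,0,0,0,0],[0.01,0,0,0,0,0],[0.01,0,0,0,0,0]]]' -1; python3 -m inch '[[[0.005,0,0,0,0,0],[0.01,0,0,0,0,0],[0.01,0,0,0,0,0]]]' -1
```

```text
clock: 7.72
eef_pos: [545.6, 75.3, 67.3]
tcp_rot: [3.141, 0.002, -0.193]
contact_force: [-3.8, 1.9, 0.7]
opening: 0.256
grasp_force: 61.0
clock: 7.97
eef_pos: [547.8, 75.0, 67.2]
tcp_rot: [3.142, 0.001, -0.193]
contact_force: [-4.2, 2.0, 0.1]
opening: 0.258
grasp_force: 60.9
```

```bash
python3 -m inch '[[[-0.02,0,0,0,0,0],[-0.06,0,0,0,0,0],[-0.1,0,0,0,0,0],[-0.1,0,-0.15,0,0,0],[-0.1,0,-0.3,0,0,0],[-0.1,0,-0.3,0,0,0],[-0.1,0,-0.3,0,0,0]]]' -1
python3 - <<'E'
from h import *
s=r.sense();f=r.grab_frame("wrist");print(s["clock"],s["eef_pos"],s["tcp_rot"])
g=r.grab_frame("side");a=cv2.resize(f[60:300,180:440,::-1],None,fx=2,fy=2);b=cv2.resize(g[190:310,200:320,::-1],(480,480))
c=np.hstack([a,b]);c=cv2.resize(c,(800,int(800*c.shape[0]/c.shape[1])));print(c.shape);cv2.imwrite("pics/w5.png",c)
E
```

```text
clock: 8.55
eef_pos: [529.9, 78.9, 129.1]
tcp_rot: [-3.14, -0.005, -0.193]
contact_force: [0.2, -1.0, -2.3]
opening: 0.255
grasp_force: 60.7
8.55 [529.94277277  78.90101632 129.14849673] [-3.14022482 -0.00452729 -0.19310279]
(384, 800, 3)
```

View pics/w5.png

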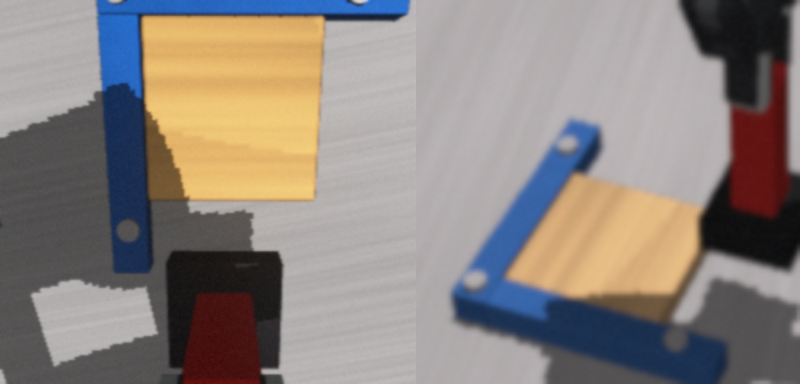

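The base sits against both bars. The block pivoted slightly in the grip, which will right itself when I set it down. I'll make one gentle confirming press toward the y-bar.

```bash
python3 -m inch '[[[0,0.2,0,0,0,0],[0,0.4,0,0,0,0],[0.1,0.5,0,0,0,0],[0.3,0.5,0,0,0,0],[0.415,0.5,0,0,0,0],[0.415,0.5,0.15,0,0,0],[0.415,0.5,0.305,0,0,0],[0.415,0.5,0.305,0,0,0]]]' -1 100; python3 -m inch '[[[0,-0.05,0,0,0,0],[0,-0.1,0,0,0,0],[0,-0.12,0,0,0,0],[0,-0.13,0,0,0,0],[0,-0.135,0,0,0,0],[0,-0.14,0,0,0,0],[0,-0.14,0,0,0,0]]]' -1
```

```text
clock: 9.32
eef_pos: [587.8, -35.6, 60.8]
tcp_rot: [3.141, 0.007, -0.194]
contact_force: [-1.0, -0.2, -2.0]
opening: 0.243
grasp_force: 127.1
clock: 9.9
eef_pos: [596.5, -7.8, 66.9]
tcp_rot: [-3.141, -0.001, -0.193]
contact_force: [0.2, -0.1, -1.8]
opening: 0.242
grasp_force: 127.2
```

```bash
python3 -m inch '[[[0,-0.005,0,0,0,0],[0,-0.01,0,0,0,0],[0,-0.01,0,0,0,0]]]' -1
```

```text
clock: 10.15
eef_pos: [596.6, -6.3, 66.5]
tcp_rot: [3.141, 0.0, -0.193]
contact_force: [-0.6, -1.5, -0.7]
opening: 0.24
grasp_force: 127.2
```

```bash
python3 -m inch '[[[0,-0.005,0,0,0,0],[0,-0.008,0,0,0,0],[0,-0.008,0,0,0,0]]]' -1
```

```text
clock: 10.4
eef_pos: [596.9, -5.5, 66.6]
tcp_rot: [3.14, -0.0, -0.193]
contact_force: [-1.4, -6.5, 1.0]
opening: 0.24
grasp_force: 127.7
```

```bash
python3 -m inch '[[[0,0.05,0,0,0,0],[0,0.15,0,0,0,0],[0,0.3,0,0,0,0],[0,0.45,0,0,0,0],[0,0.5,0,0,0,0],[0,0.5,0,0,0,0]]]' -1; python3 -m inch '[[[0,0,0.005,0,0,0],[0,0,0.01,0,0,0],[0,0,0.015,0,0,0],[0,0,0.015,0,0,0]]]' -1 20
```

```text
clock: 10.9
eef_pos: [577.2, -104.9, 66.3]
tcp_rot: [3.142, 0.0, -0.196]
contact_force: [0.6, -0.4, -1.2]
opening: 0.24
grasp_force: 127.1
clock: 11.23
eef_pos: [577.8, -101.6, 63.1]
tcp_rot: [-3.141, 0.0, -0.192]
contact_force: [0.5, 2.0, -1.4]
opening: 0.239
grasp_force: 127.1
```

```bash
python3 -m inch '[[[0,0,0.005,0,0,0],[0,0,0.01,0,0,0],[0,0,0.01,0,0,0]]]' -1 20; python3 -c "
from rig import r;s=r.sense();print(s['grasp_force'])"
```

```text
clock: 11.48
eef_pos: [577.7, -102.1, 61.1]
tcp_rot: [-3.142, 0.0, -0.193]
contact_force: [-1.0, -0.2, -1.1]
opening: 0.238
grasp_force: 127.1
127.08843352273107
```

```bash
for i in 1 2; do python3 -m inch '[[[0,0,0.004,0,0,0],[0,0,0.007,0,0,0],[0,0,0.007,0,0,0]]]' -1 20 | grep -E "eef|contact|rot"; done
```

```text
eef_pos: [577.9, -102.5, 60.0]
tcp_rot: [-3.142, -0.0, -0.193]
contact_force: [-0.2, 0.4, -0.5]
eef_pos: [578.6, -102.8, 59.6]
tcp_rot: [3.142, -0.002, -0.193]
contact_force: [-1.2, -1.0, 6.4]
```

```bash
python3 -m inch '[[[0,0,0,0,0,0],[0,0,0,0,0,0],[0,0,0,0,0,0],[0,0,0,0,0,0]]]' -0.3; python3 -m inch '[[[0,0,0,0,0,0],[0,0,0,0,0,0],[0,0,0,0,0,0],[0,0,0,0,0,0],[0,0,0,0,0,0]]]' 0.6; python3 -m inch '[[[0,0,-0.1,0,0,0],[0,0,-0.25,0,0,0],[0,0,-0.4,0,0,0],[0,0,-0.6,0,0,0],[0,0,-0.7,0,0,0],[0,0,-0.7,0,0,0],[0,0,-0.7,0,0,0]]]' 0.6
python3 - <<'E'
from h import *
f=r.grab_frame("wrist");g=r.grab_frame("side")
a=f[0:400,100:500,::-1];b=cv2.resize(g[170:310,205:345,::-1],(400,400),interpolation=cv2.INTER_CUBIC)
cv2.imwrite("pics/w6.png",np.hstack([a,b]))
E
```

```text
clock: 12.32
eef_pos: [577.8, -102.6, 58.6]
tcp_rot: [3.142, -0.0, -0.193]
contact_force: [0.6, -0.1, 0.4]
opening: 0.351
grasp_force: 0.3
clock: 12.73
eef_pos: [577.8, -102.5, 58.5]
tcp_rot: [-3.142, 0.0, -0.193]
contact_force: [0.3, 0.4, 0.5]
opening: 0.805
grasp_force: 0.0
clock: 13.32
eef_pos: [578.5, -102.7, 199.8]
tcp_rot: [-3.142, -0.003, -0.193]
contact_force: [0.3, -0.0, -1.5]
opening: 0.803
grasp_force: 0.0
```

View pics/w6.png

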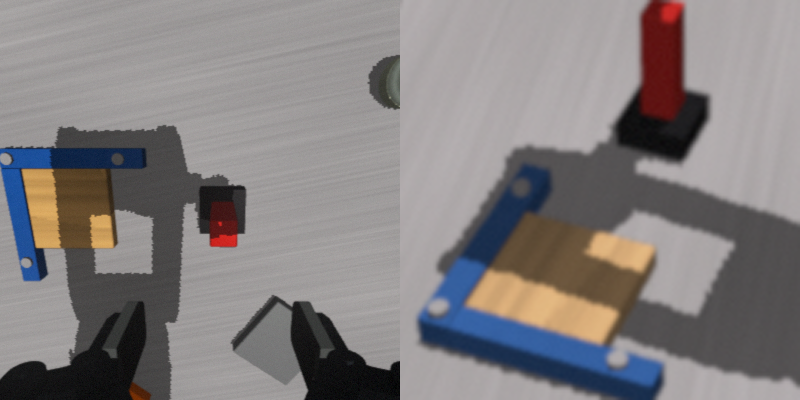

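The block stands upright with its foot at (200–245, 186–233), well clear of the base. The base is flush in the corner, and the gripper is free above.

```bash
python3 -c "
from rig import r
print(r.sign_off())"
```

```text
the job is handed in; nothing more can be done
None
```

I handed the job in at about 13 s of robot time: the last pictures show the pale base flush against both bars of the corner stop and the push block upright on the bench about 100 mm clear of it; I saw no gripper contact with the pale base, and the dark base was left alone.

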